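# Take the spent battery module out of the packed rack

## Robot

A 6-joint arm with a two-finger parallel gripper is mounted at the origin on the work surface. World frame = base frame: x ahead of the robot, y to its left, z up, the work surface at z = 0. Lengths are in mm, angles in rad, forces in N, time in s.
With the tool pointing down it reaches from about 250 to 725 mm from the base axis. Payload 4 kg.
Tool frame: the origin (TCP) lies at the centre of the arm's flange, where the gripper is bolted on; the fingertips stand 173 mm ahead of it and the grasp point (between the pads) lies 155 mm ahead of it; z points along the fingers, y is the direction in which the jaws open and shut (so a half turn about z gives the same grasp; the last joint's range is limited). The gripper opens to 85 mm and grips with 20 to 120 N. Pads are 22 mm wide; open, the fingers measure 114 mm over their backs; the gripper's body (76 mm by 85 mm) begins 54 mm behind the grasp point. The pads swing forward as they close: fully open they stand 13 mm farther back than shut.
Start: joints at [-1.297, 0.241, 0.005, 1.335, 0, 1.571], TCP at [135.194, -481.376, 404.706] pointing down, gripper open.
Joint ranges: [-2.72, 2.72], [-1.05, 1.87], [-1.09, 1.28], [-1.99, 2.15], [-1.42, 1.44], [-3.14, 3.14]. Speed limits (rad/s): [2.79, 2.79, 3.14, 3.14, 3.14, 3.14].

## Interface

Orientations are given as [roll, pitch, yaw] about the fixed x, y, z axes, in that order (R = Rz(yaw) Ry(pitch) Rx(roll)).
In Python, from bench import arm gives the robot as it stands.
- The arm moves only by the shell command python3 -m inch 'ROWS' [FORCE]. ROWS is JSON, one flat list of numbers, 7 for each row, row after row: the closure, from 0 (fully open) to 1 (shut), then the shift along the tool's x, y, z in cm, then the turn, a rotation vector about the tool's x, y, z in rad. A call has 1 to 8 rows; each row shifts and turns the commanded pose from where the row before left it, along the tool's axes as they then stand; what a row does not reach is not made up. A row lasts 1/10 s, in which the tool goes at most 50 mm and 8.59 degrees, less where a joint would pass 70% of its speed; a pose out of reach is approached as far as the arm can. A call is refused whole if a number of a shift passes 5 or a number of a turn 0.15, either way. A call with a gripper value outside its range is refused whole. The fingers move at their own pace and stop on an object; FORCE is the grip in N (left out, the last holds). Time passes only in rows, so rows that do not move let the fingers close. It gives the time, the measured TCP pose, the force and the opening at its end, in the units of the state.
- arm.state(): the state, without advancing time (a new reading comes with each control period).
- arm.grab_frame(name): name is "side" or "top"; returns a dict with "pixels" (384x512x3 uint8, red, green, blue), "camera_matrix" (3x3 intrinsics, pixels), "dist" ([k1, k2, p1, p2, k3] as OpenCV has them; the pictures are not rectified), "view" (4x4, takes a point from world to camera coordinates). Camera axes: x right, y down, z forward; pixel columns grow to the right and rows downward; lengths in mm; the calibration is good to about 2 mm. A picture is of the moment at which its call begins. There is no depth.
- arm.job_done(): hands the job in, once; it reports no verdict.
The state is a dict: "t": time; "joints": joint angles; "qvel": joint speeds; "tau": joint torques, N m; "eef_pos": TCP position; "eef_rot": TCP orientation; "force": force on the tool from outside, world axes, zero at the start; "moment": the same for the moment, N m; "finger_gap": finger opening in mm.
Only numpy, scipy, OpenCV 4.12 (cv2) and the standard library are available. Lean on these libraries where they do the work, as an engineer would, in place of code of your own. Each camera call takes 0.05 s, during which the arm holds its last target.

## Task

One battery module in the tightly packed rack is spent: the one with the orange grip. Take it by its grip, tilt its top towards the robot out of the row so that it comes out from under the rear rail, lift it free over the front lip and stand it upright in the middle of the yellow tray. Leave the two modules with black grips standing in their places.

Things in the scene. Friction and masses are not known exactly. Their poses are not given: they have to be found in the camera images.
- spent_centre (a point): spent battery module: upright teal box 110 (own x) x 44 (y) x 140 mm (z), 0.4 kg, ORANGE grip and bands, standing unlatched in a rack. Point: box centre, 70 mm above its underside; own -x faces the robot, z up. Grip: block on top, 12 (x) x 28 (y) x 42 mm tall, from 70 to 112 mm above the point, its centre 33 mm towards own -x; pinch it front-to-back (along own x).
- good_a_centre (a point): good module, same size and axes but BLACK grip and bands, stands loose in the rack, 2 mm from its neighbours. Point: box centre. The rack's floor is 10 mm above the table; lips in front (2 mm off) and behind rise 28 mm above the modules' undersides; a rail 8 mm thick, 18 mm above the box tops, overhangs their rear 15 mm, so straight lifts or pulls are blocked.
- good_b_centre (a point): second good module with BLACK grip, same size and axes, loose in the rack. Point: box centre. A fixed grey unit of the same height ends the row on each side; the three modules' order varies. A module tipped towards the robot (own -x) about its lower front edge by over 8 degrees (15 to 20 is comfortable) clears the rail and can then be lifted over the lip.
- tray_in (a point): yellow open tray, fixed to the table left or right of the robot's middle, nearer than the rack (a teal handheld terminal lies on the other side). 180 (own x) x 106 mm (y) outside, walls 5 mm thick, 18 mm high. Point: centre of its inner floor (170 x 96 mm, 5 mm above the table); z up.
Things that resemble listed ones, but are neither listed nor needed, are in the scene too. What is shaped like the part that bears good_a_centre but pink is not meant.

How it is judged:
By the outcome, as a careful person would: the job done as asked, in the order asked, and still so for the second after the job is handed in, with the robot touching nothing.
It also fails if it takes over 42 s, if anything falls off the work surface, if the arm or the gripper's body presses on something with over 40 N, if the wrist force passes 120 N, or if a joint passes its speed limit or range.

## Working session

There is one attempt and no reset: what is moved stays moved. The work goes in short steps, Python scripts to look and compute and a shell command to move; the robot and the scene stay as the last step left them, time stands still between calls to the robot, and variables do not carry over. Pictures are saved under pics/ and viewed, and the job is handed in when it is done.

```bash
mkdir -p pics; ls; python3 - <<'E'
from bench import arm
import cv2,json,numpy as np,pickle
for n in("side","top"):
    f=arm.grab_frame(n); pickle.dump(f,open(f"pics/{n}0.pkl","wb"))
    cv2.imwrite(f"pics/{n}0.png",cv2.cvtColor(f["pixels"],cv2.COLOR_RGB2BGR))
    print(n,f["camera_matrix"].round(1).tolist(),f["dist"],np.array(f["view"]).round(3).tolist())
print(arm.state())
E
```

```text
pics
side [[481.7, 0.0, 242.2], [0.0, 481.7, 185.7], [0.0, 0.0, 1.0]] [-0.20666942  0.          0.          0.          0.        ] [[-0.738, 0.675, 0.003, 392.275], [0.414, 0.457, -0.787, -166.049], [-0.533, -0.58, -0.616, 1484.988], [0.0, 0.0, 0.0, 1.0]]
top [[350.9, 0.0, 255.2], [0.0, 350.9, 195.9], [0.0, 0.0, 1.0]] [-0.0186943  0.         0.         0.         0.       ] [[-0.029, -0.999, 0.022, 4.06], [-0.999, 0.029, -0.015, 529.088], [0.015, -0.022, -1.0, 960.3], [0.0, 0.0, 0.0, 1.0]]
{'t': 0.1, 'joints': array([-1.29701498e+00,  2.41350123e-01,  3.83997948e-03,  1.33524939e+00,
        7.85146186e-06,  1.57079632e+00]), 'qvel': array([ 0.00033381, -0.00381165,  0.00398259,  0.0016449 , -0.00032358,
       -0.00109407]), 'tau': array([-9.41600410e-04, -3.73137796e+01,  2.53010058e+01,  1.08415674e-02,
       -8.35416540e-05,  1.37198946e-07]), 'eef_pos': array([ 135.11904686, -481.13218027,  403.88821064]), 'eef_rot': array([-3.13962945e+00, -7.85145423e-06,  2.73781335e-01]), 'force': array([ 0.09461812, -0.30718526,  0.18703324]), 'moment': array([-6.47249448e-03, -3.51683595e-05, -5.99720318e-02]), 'finger_gap': 85.71454353822384}
```

View pics/side0.png

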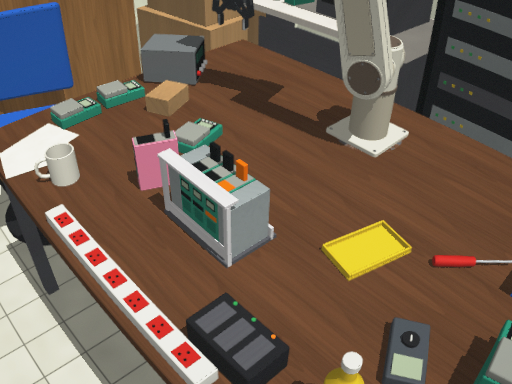

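View pics/top0.png

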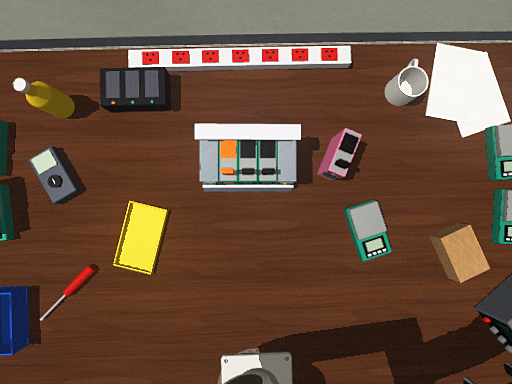

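The top view shows the orange grip at about (228,171), the leftmost of the three modules. The tray is at about (141,238), on the left (+y). The pink decoy at (341,153) isn't needed. Next I'll measure.

```bash
cat > h.py <<'E'
import numpy as np,cv2,pickle
def ray(f,uv):
    K=np.array(f["camera_matrix"]);V=np.array(f["view"])
    p=cv2.undistortPoints(np.array(uv,float).reshape(-1,1,2),K,np.array(f["dist"],float)).reshape(-1,2)
    d=np.c_[p,np.ones(len(p))]@V[:3,:3]; o=-V[:3,:3].T@V[:3,3]
    return o,d
def onplane(f,uv,z):
    o,d=ray(f,uv); return o+d*((z-o[2])/d[:,2])[:,None]
def tri(f1,u1,f2,u2):
    o1,d1=ray(f1,u1);o2,d2=ray(f2,u2);d1=d1[0];d2=d2[0]
    s=np.linalg.lstsq(np.c_[d1,-d2],o2-o1,rcond=None)[0]
    a=o1+s[0]*d1;b=o2+s[1]*d2
    return (a+b)/2,np.linalg.norm(a-b)
def blobs(f,lo,hi,amin=8):
    h=cv2.cvtColor(f["pixels"],cv2.COLOR_RGB2HSV)
    m=cv2.inRange(h,lo,hi)
    n,l,s,c=cv2.connectedComponentsWithStats(m)
    return [(c[i].round(1),s[i].tolist(),l==i) for i in range(1,n) if s[i][4]>=amin]
E
python3 - <<'E'
from h import *
for n in("side","top"):
    f=pickle.load(open(f"pics/{n}0.pkl","rb"))
    for nm,lo,hi in(("or",(8,180,120),(18,255,255)),("ye",(24,150,100),(34,255,255))):
        for c,s,m in blobs(f,lo,hi,20):
            r=cv2.minAreaRect(np.argwhere(m)[:,::-1].astype(np.float32))
            print(n,nm,c,s,[np.round(x,1) for x in r])
    im=cv2.cvtColor(f["pixels"],cv2.COLOR_RGB2BGR)
    if n=="side": cr=im[130:270,150:290]
    else: cr=im[115:200,185:315]
    k=5 if n=="top" else 4
    cv2.imwrite(f"pics/{n}z.png",cv2.resize(cr,None,fx=k,fy=k,interpolation=cv2.INTER_NEAREST))
E
```

```text
side or [241.5 169.2] [236, 159, 12, 22, 208] [array([241.5, 169.5]), array([21., 11.]), np.float64(90.0)]
side or [225.8 185.1] [218, 180, 17, 11, 96] [array([225.9, 185.2]), array([15.3,  7. ]), np.float64(35.5)]
side or [210.5 216. ] [206, 211, 10, 11, 36] [array([210.5, 216. ]), array([13.3,  2.7]), np.float64(39.8)]
side or [273.  336.1] [271, 334, 5, 5, 20] [array([273., 336.]), array([4., 4.]), np.float64(90.0)]
side ye [365.5 249.2] [322, 221, 89, 59, 2948] [array([366.1, 248.3]), array([43.1, 82. ]), np.float64(66.0)]
side ye [342.4 377.7] [324, 368, 40, 16, 419] [array([343.5, 375.5]), array([15., 39.]), np.float64(90.0)]
top or [228.  148.5] [221, 140, 15, 18, 269] [array([228. , 148.5]), array([17., 14.]), np.float64(90.0)]
top or [227. 171.] [221, 169, 13, 5, 63] [array([227., 171.]), array([ 4., 12.]), np.float64(90.0)]
top ye [38.  83.7] [33, 81, 10, 7, 27] [array([37.6, 83.7]), array([9.1, 4.5]), np.float64(21.8)]
top ye [ 31.1 100.2] [26, 94, 12, 13, 54] [array([31.5, 99.5]), array([15.6,  5.7]), np.float64(45.0)]
top ye [141.4 236.5] [113, 201, 54, 73, 2279] [array([140.2, 237.2]), array([39.8, 66.2]), np.float64(14.0)]
```

```bash
python3 - <<'E'
from h import *
f=pickle.load(open("pics/top0.pkl","rb"))
# tray rim outer
h=cv2.cvtColor(f["pixels"],cv2.COLOR_RGB2HSV)
m=cv2.inRange(h,(22,120,60),(35,255,255)); m[:190]=0; m[:, :100]=0;m[:,180:]=0
p=np.argwhere(m)[:,::-1].astype(np.float32)
b=cv2.boxPoints(cv2.minAreaRect(p))
for z in(0,18): 
    w=onplane(f,b,z); print(z,w.round(1).tolist(),w.mean(0).round(1),[np.linalg.norm(w[i]-w[i-1]).round(1) for i in range(4)])
    e=w[0]-w[1]; e2=w[1]-w[2]; e=e if np.linalg.norm(e)>np.linalg.norm(e2) else e2
    print(np.degrees(np.arctan2(e[1],e[0])))
E
```

```text
0 [[351.5, 385.8, 0.0], [529.0, 335.7, 0.0], [498.2, 228.4, 0.0], [320.6, 278.8, 0.0]] [424.8 307.2   0. ] [np.float64(111.4), np.float64(184.4), np.float64(111.7), np.float64(184.6)]
164.24497685502263
18 [[354.6, 378.8, 18.0], [528.8, 329.7, 18.0], [498.5, 224.4, 18.0], [324.3, 273.8, 18.0]] [426.5 301.7  18. ] [np.float64(109.3), np.float64(181.0), np.float64(109.6), np.float64(181.1)]
164.24497685502263
```

View pics/topz.png

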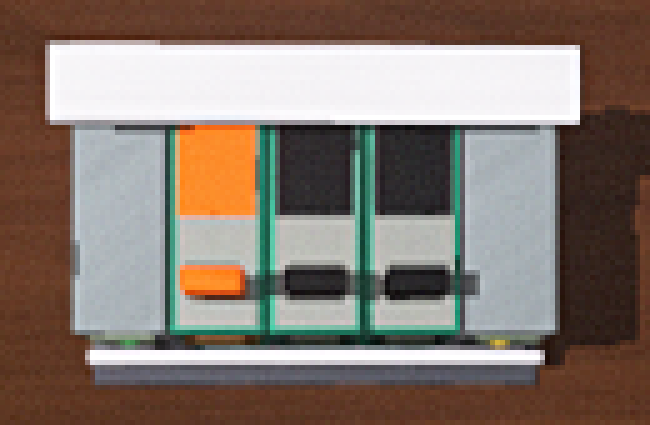

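View pics/sidez.png

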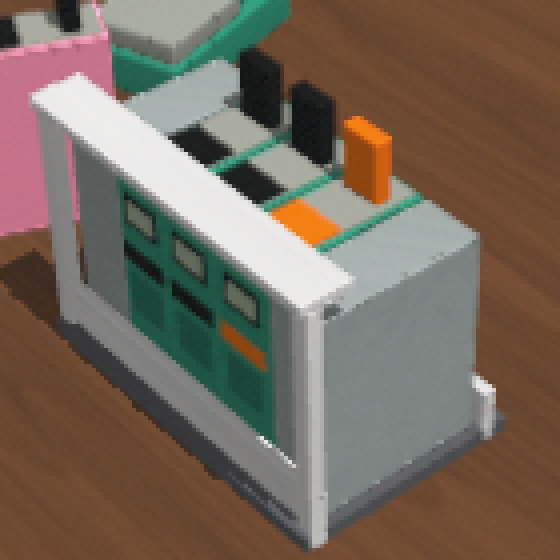

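```bash
python3 - <<'E'
from h import *
f=pickle.load(open("pics/top0.pkl","rb"));g=pickle.load(open("pics/side0.pkl","rb"))
c=lambda *p:[(x/5+185-.5,y/5+115-.5) for x,y in p]
s=lambda *p:[(x/4+150-.5,y/4+130-.5) for x,y in p]
P=lambda t,a:print(t,np.round(a,1).tolist())
w=onplane(f,c((48,123),(579,123)),176);P("rail front edge z176",w);print(np.degrees(np.arctan2(*(w[0]-w[1])[:2])))
w=onplane(f,c((170,333),(264,333),(267,333),(361,333),(364,332),(460,331)),150);P("box top front corners L,R",w)
w=onplane(f,c((88,350),(544,350)),38);P("lip",w);print(np.degrees(np.arctan2(*(w[0]-w[1])[:2])))
w=onplane(f,c((181,266),(244,264),(181,290),(244,292)),192);P("grip top",w);P("m",w.mean(0))
w=onplane(g,s((344,122),(360,116),(391,127),(375,134)),192);P("side grip top",w);P("m",w.mean(0))
w=onplane(g,s((374,203),(391,196)),150);P("side grip foot (rear) ",w)
w=onplane(g,s((325,247),(422,199)),150);P("side L edge",w);
P("tri gripcorner +x+y",tri(f,c((181,266)),g,s((375,134)))); 
w=onplane(g,s((310,315),(352,280),(80,73),(32,98)),176);P("rail side corners",w)
h=cv2.cvtColor(g["pixels"],cv2.COLOR_RGB2HSV)
m=cv2.inRange(h,(22,120,60),(35,255,255)); m[300:]=0
p=np.argwhere(m)[:,::-1].astype(np.float32)
ap=cv2.approxPolyDP(cv2.convexHull(p),4,True).reshape(-1,2);print(ap.tolist());P("tray side z18",onplane(g,ap,18));P("z0",onplane(g,ap,0))
E
```

```text
rail front edge z176 [[658.6, 126.9, 176.0], [652.5, -113.5, 176.0]]
1.4459839462032165
box top front corners L,R [[563.7, 76.6, 150.0], [562.5, 32.9, 150.0], [562.5, 31.5, 150.0], [561.2, -12.4, 150.0], [561.7, -13.8, 150.0], [560.9, -58.7, 150.0]]
lip [[562.6, 129.2, 38.0], [555.9, -112.5, 38.0]]
1.6001809549446313
grip top [[590.7, 67.5, 192.0], [590.8, 39.7, 192.0], [580.1, 67.8, 192.0], [578.4, 40.0, 192.0]]
m [585.0, 53.8, 192.0]
side grip top [[588.9, 40.6, 192.0], [578.8, 42.1, 192.0], [573.5, 60.8, 192.0], [584.1, 59.9, 192.0]]
m [581.3, 50.9, 192.0]
side grip foot (rear)  [[588.0, 63.5, 150.0], [576.9, 65.1, 150.0]]
side L edge [[632.8, 74.3, 150.0], [566.3, 78.4, 150.0]]Traceback (most recent call last):
  File "<stdin>", line 13, in <module>
  File "<stdin>", line 5, in <lambda>
    return _wrapfunc(a, 'round', decimals=decimals, out=out)
    return _wrapit(obj, method, *args, **kwds)
    conv = _array_converter(obj)
ValueError: setting an array element with a sequence. The requested array has an inhomogeneous shape after 1 dimensions. The detected shape was (2,) + inhomogeneous part.
```

```bash
cat >> h.py <<'E'
from scipy.spatial.transform import Rotation as R
def delta(st,grasp,rot,off=155.):
    """tool-frame shift (cm) and rotvec from measured/commanded (pos,rpy) to pose with grasp point & rpy"""
    p0,r0=np.array(st[0]),R.from_euler('xyz',st[1]); r1=rot if isinstance(rot,R) else R.from_euler('xyz',rot)
    p1=np.array(grasp,float)-r1.apply([0,0,off])
    return (r0.inv().apply(p1-p0)/10).round(2),(r0.inv()*r1).as_rotvec().round(3),p1.round(1)
def now():
    from bench import arm
    s=arm.state(); return (s['eef_pos'],s['eef_rot']),s
E
python3 - <<'E'
from h import *
f=pickle.load(open("pics/top0.pkl","rb"));g=pickle.load(open("pics/side0.pkl","rb"))
P=lambda t,a:print(t,np.round(a,1).tolist())
h=cv2.cvtColor(g["pixels"],cv2.COLOR_RGB2HSV)
m=cv2.inRange(h,(22,120,60),(35,255,255)); m[300:]=0
p=np.argwhere(m)[:,::-1].astype(np.float32)
ap=cv2.approxPolyDP(cv2.convexHull(p),4,True).reshape(-1,2);print(ap.tolist());P("tray side z18",onplane(g,ap,18));P("z0",onplane(g,ap,0))
for n,fr,b in(("top",f,(195,280,105,175)),("side",g,(215,285,315,420))):
    im=cv2.cvtColor(fr["pixels"],cv2.COLOR_RGB2BGR)[b[0]:b[1],b[2]:b[3]]
    cv2.imwrite(f"pics/tray_{n}.png",cv2.resize(im,None,fx=6,fy=6,interpolation=cv2.INTER_NEAREST))
st,s=now()
print(delta(st,(584,53.5,290),[np.pi,0,np.pi/2-.026]))
E
```

```text
[[489.0, 19.0], [462.0, 127.0], [410.0, 252.0], [348.0, 280.0], [322.0, 245.0], [468.0, 12.0]]
tray side z18 [[-1566.3, -237.7, 18.0], [-252.3, 204.5, 18.0], [371.3, 385.4, 18.0], [540.1, 337.7, 18.0], [501.0, 232.2, 18.0], [-1558.1, -369.8, 18.0]]
z0 [[-1630.2, -259.1, 0.0], [-285.3, 193.5, 0.0], [353.0, 378.7, 0.0], [525.7, 329.9, 0.0], [485.8, 221.9, 0.0], [-1621.8, -394.3, 0.0]]
(array([ 57.67, -39.34,  -4.03]), array([-2.000e-03, -1.000e-03, -1.271e+00]), array([584. ,  53.5, 445. ]))
```

View pics/tray_top.png

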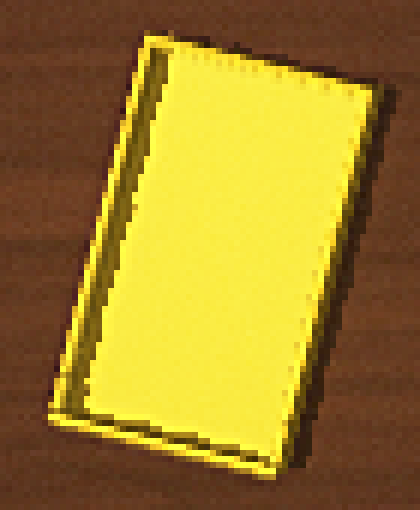

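View pics/tray_side.png

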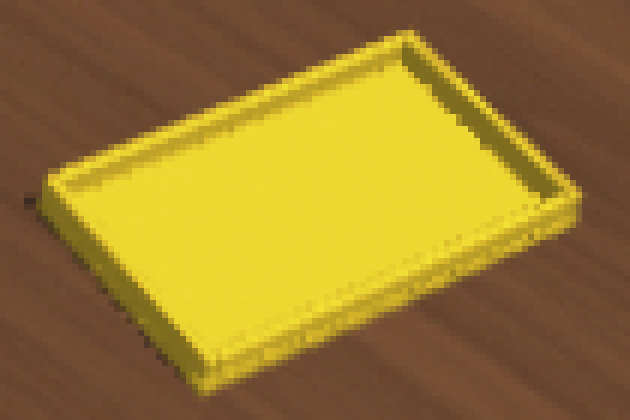

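Tray rim corners are clear in both views. I'll refine its centre and start the approach with turns first.

```bash
python3 -m inch '[0,0,0,0,0,0,-0.14, 0,0,0,0,0,0,-0.14, 0,0,0,0,0,0,-0.14, 0,0,0,0,0,0,-0.14, 0,0,0,0,0,0,-0.14, 0,0,0,0,0,0,-0.14, 0,0,0,0,0,0,-0.14, 0,0,0,0,0,0,-0.14]' 60
python3 -m inch '[0,0,0,0,0,0,-0.14, 0,2,1.5,-0.4,0,0,0, 0,3.5,2.8,-0.4,0,0,0, 0,3.5,2.8,-0.4,0,0,0, 0,3.5,2.8,-0.4,0,0,0, 0,3.5,2.8,-0.4,0,0,0, 0,3.5,2.8,-0.4,0,0,0, 0,3.5,2.8,-0.4,0,0,0]'
python3 -m inch '[0,3.5,2.8,-0.4,0,0,0, 0,3.5,2.8,-0.4,0,0,0, 0,3.5,2.8,-0.4,0,0,0, 0,3.5,2.8,-0.4,0,0,0, 0,3.5,2.8,0,0,0,0, 0,3.5,2.8,0,0,0,0, 0,3.5,2.8,0,0,0,0, 0,3.5,2.8,0,0,0,0]'
python3 - <<'E'
from h import *
st,s=now(); print(s['t'],st,s['joints'].round(2),s['force'].round(1))
print(delta(st,(584.5,53.5,290),[np.pi,0,np.pi/2-.026]))
f=pickle.load(open("pics/top0.pkl","rb"));g=pickle.load(open("pics/side0.pkl","rb"))
a=onplane(f,[(x/6+105-.5,y/6+195-.5) for x,y in((147,36),(381,87),(277,472),(50,418))],18)
b=onplane(g,[(x/6+315-.5,y/6+215-.5) for x,y in((45,178),(205,360),(578,193),(407,32))],18)
print(a.round(1).tolist(),a.mean(0));print(b.round(1).tolist(),b.mean(0))
for w in(a,b): print([np.degrees(np.arctan2(*(w[i]-w[j])[1::-1])) for i,j in((0,3),(1,2))])
E
```

```text
t: 0.9
eef_pos: [135.2, -481.2, 404.2]
eef_rot: [-3.141, -0.001, 1.4]
force: [0.4, 0.5, -0.2]
finger_gap: 85.3
t: 1.7
eef_pos: [327.2, -256.7, 432.6]
eef_rot: [-3.141, -0.0, 1.533]
force: [0.7, -0.1, -0.3]
finger_gap: 85.6
t: 2.5
eef_pos: [561.6, 14.9, 448.2]
eef_rot: [-3.141, 0.0, 1.534]
force: [0.6, -0.5, 1.4]
finger_gap: 85.2
2.5 (array([561.64111695,  14.90265138, 448.1674838 ]), array([-3.14069651e+00,  2.00327067e-04,  1.53409946e+00])) [ 0.03  0.35  0.27  1.49 -0.    1.63] [ 0.6 -0.5  1.4]
(array([3.94, 2.14, 0.31]), array([-0.001,  0.   , -0.011]), array([584.5,  53.5, 445. ]))
[[526.1, 329.5, 18.0], [500.2, 225.3, 18.0], [329.1, 276.3, 18.0], [356.3, 377.0, 18.0]] [427.90398612 302.01461527  18.        ]
[[499.0, 230.5, 18.0], [526.8, 329.1, 18.0], [355.2, 377.4, 18.0], [327.9, 277.6, 18.0]] [427.23192865 303.64857384  18.        ]
[np.float64(-15.65434227432551), np.float64(-16.603281529413703)]
[np.float64(-15.389674537606021), np.float64(-15.728430929564784)]
```

```bash

python3 -m inch '[0,2,1,0.3,0,0,-0.011, 0,1.94,1.14,0,0,0,0, 0,0,0,3,0,0,0, 0,0,0,3,0,0,0, 0,0,0,2,0,0,0, 0,0,0,0,0,0,0,0,0,0,0,0,0,0]'
python3 - <<'E'
from h import *
from bench import arm
for n in("side","top"):
    f=arm.grab_frame(n)
    im=cv2.cvtColor(f["pixels"],cv2.COLOR_RGB2BGR)
    im=im[60:260,140:340] if n=="side" else im[90:240,140:340]
    cv2.imwrite(f"pics/{n}1.png",cv2.resize(im,None,fx=3,fy=3))
st,s=now();print(st)
print(delta(st,(584.5,53.5,176),[np.pi,0,np.pi/2-.026]))
E
```

```text
t: 3.2
eef_pos: [583.4, 51.9, 365.6]
eef_rot: [-3.14, 0.0, 1.545]
force: [-1.0, 0.1, 0.9]
finger_gap: 85.6
(array([583.89409147,  51.8982232 , 367.24506911]), array([ 3.13908210e+00, -3.00858464e-04,  1.54467248e+00]))
(array([0.16, 0.05, 3.62]), array([ 0.003, -0.   , -0.   ]), array([584.5,  53.5, 331. ]))
```

View pics/side1.png

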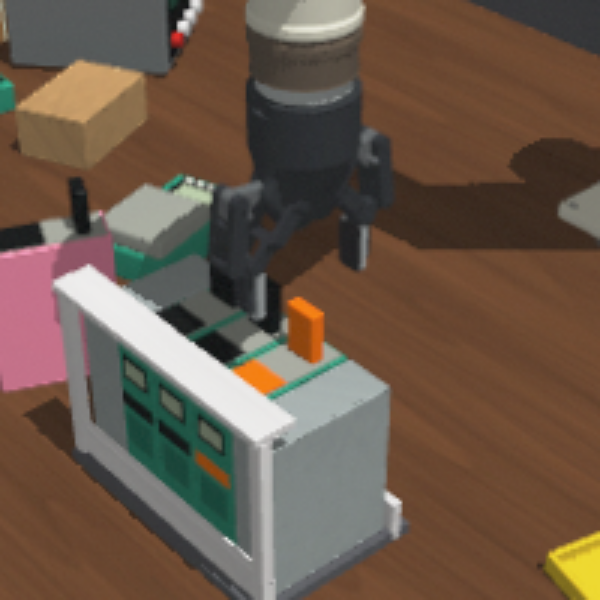

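View pics/top1.png

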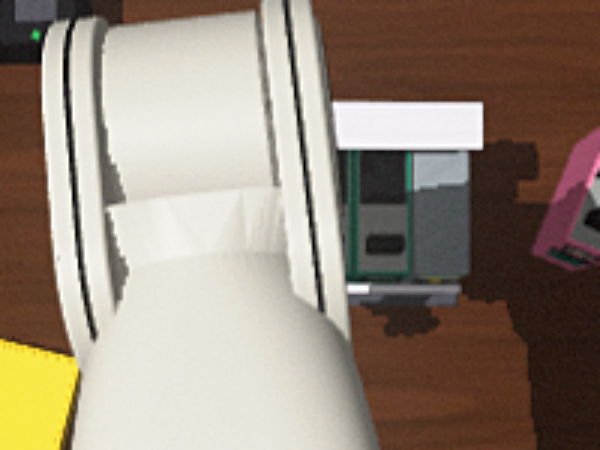

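The side view shows the open jaws straddling the grip front to back, with the rear finger clear in front of the rail. I'll descend and close.

```bash

python3 -m inch '[0,0.16,0.05,1.2,0,0,0, 0,0,0,1.2,0,0,0, 0,0,0,1.2,0,0,0, 0,0,0,0,0,0,0,0,0,0,0,0,0,0]'
python3 - <<'E'
from h import *
from bench import arm
f=arm.grab_frame("side")
im=cv2.cvtColor(f["pixels"],cv2.COLOR_RGB2BGR)[100:250,160:310]
cv2.imwrite("pics/side2.png",cv2.resize(im,None,fx=4,fy=4))
st,s=now();print(st,s['force'].round(1))
E
```

```text
t: 3.8
eef_pos: [583.7, 53.5, 328.9]
eef_rot: [-3.14, 0.0, 1.545]
force: [0.0, 0.1, -0.4]
finger_gap: 85.3
(array([583.98713693,  53.50740128, 329.60134515]), array([-3.14130586e+00,  1.92851063e-05,  1.54473899e+00])) [-0.4 -0.2  0.2]
```

View pics/side2.png

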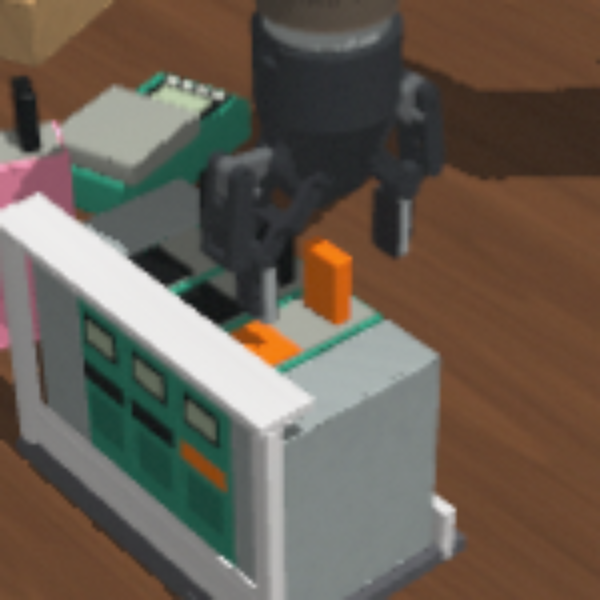

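The jaw midpoint, about (330,283), coincides with the grip at (328,290). Closing now.

```bash

python3 -m inch '[0.5,0,0,0,0,0,0, 0.7,0,0,0,0,0,0, 0.8,0,0,0,0,0,0, 0.9,0,0,0,0,0,0, 1,0,0,0,0,0,0, 1,0,0,0,0,0,0]' 60
python3 - <<'E'
from h import *
from bench import arm
f=arm.grab_frame("side")
im=cv2.cvtColor(f["pixels"],cv2.COLOR_RGB2BGR)[100:250,160:310]
cv2.imwrite("pics/side3.png",cv2.resize(im,None,fx=4,fy=4))
st,s=now();print(st,s['force'].round(1),s['finger_gap'],s['moment'].round(2))
E
```

```text
t: 4.45
eef_pos: [583.9, 53.5, 329.9]
eef_rot: [3.142, 0.0, 1.545]
force: [-1.6, 0.6, 1.2]
finger_gap: 11.4
(array([583.88162364,  53.47793071, 329.93893006]), array([3.14152056e+00, 9.77896487e-06, 1.54472984e+00])) [-1.2 -0.7  2.1] 11.215935370012907 [-0.02  0.15 -0.  ]
```

View pics/side3.png

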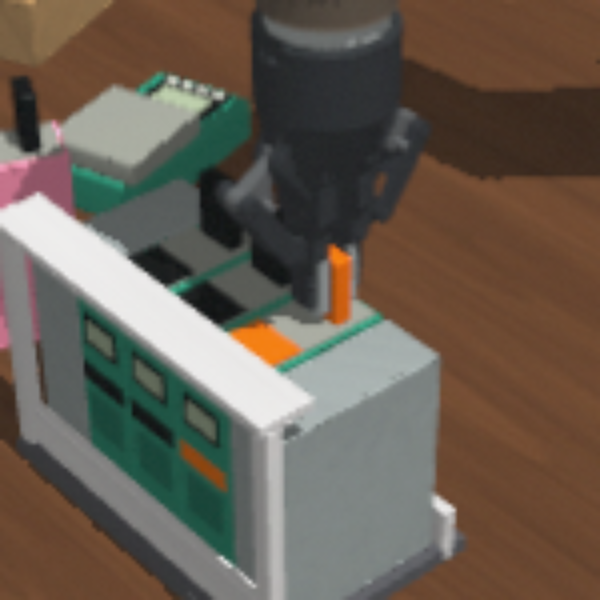

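```bash
python3 - <<'E'
from h import *
piv=np.array([0,-22,320.]) # tool frame0; tool y=+x module, z=down
prev=(np.zeros(3),R.identity())
for th,s,h in((2,.2,.3),(4,.5,1),(6,1,3),(8,1.5,5),(10,2,7),(12,3,9),(14,3.5,11),(16,4,14),(18,4,18)):
    r=R.from_rotvec([-np.radians(th),0,0])
    p=piv+np.array([0,s,-h])-r.apply(piv)
    d=prev[1].inv().apply(p-prev[0])/10; print(th,d.round(2),(prev[1].inv()*r).as_rotvec().round(4)); prev=(p,r)
    print("   pos off",p.round(1))
E
```

```text
2 [ 0.   -1.1  -0.09] [-0.0349  0.      0.    ]
   pos off [  0.  -11.   -0.9]
4 [ 0.   -1.09 -0.13] [-0.0349  0.      0.    ]
   pos off [  0.  -21.9  -1.8]
6 [ 0.   -1.05 -0.25] [-0.0349  0.      0.    ]
   pos off [  0.  -32.6  -3.5]
8 [ 0.   -1.05 -0.25] [-0.0349  0.      0.    ]
   pos off [  0.  -43.2  -4.9]
10 [ 0.   -1.04 -0.25] [-0.0349  0.      0.    ]
   pos off [  0.  -53.9  -6. ]
12 [ 0.   -0.98 -0.24] [-0.0349  0.      0.    ]
   pos off [  0.  -64.   -6.6]
14 [ 0.   -1.03 -0.24] [-0.0349  0.      0.    ]
   pos off [  0.  -74.6  -6.8]
16 [ 0.   -1.   -0.34] [-0.0349  0.      0.    ]
   pos off [  0.  -85.1  -7.7]
18 [ 0.   -1.01 -0.44] [-0.0349  0.      0.    ]
   pos off [  0.  -96.   -9.1]
```

```bash

python3 -m inch '[1,0,-0.55,-0.04,-0.0175,0,0, 1,0,-0.55,-0.05,-0.0175,0,0, 1,0,-0.55,-0.06,-0.0175,0,0, 1,0,-0.54,-0.07,-0.0175,0,0, 1,0,0,0,0,0,0]'
python3 -c "
from h import *
st,s=now();print(st,s['force'].round(1),s['moment'].round(2),s['finger_gap'])"
```

```text
t: 5.0
eef_pos: [561.1, 54.1, 331.0]
eef_rot: [3.071, 0.0, 1.545]
force: [1.4, 0.7, -4.1]
finger_gap: 11.3
(array([561.12987739,  54.11492166, 331.01349815]), array([3.07097994e+00, 1.38663597e-04, 1.54496425e+00])) [ 1.4  0.7 -4.1] [ 0.05 -0.21  0.02] 11.259734092431726
```

Forces are low, so I'll continue.

```bash

python3 -m inch '[1,0,-0.53,-0.12,-0.0175,0,0, 1,0,-0.53,-0.12,-0.0175,0,0, 1,0,-0.52,-0.12,-0.0175,0,0, 1,0,-0.52,-0.12,-0.0175,0,0, 1,0,-0.52,-0.12,-0.0175,0,0, 1,0,-0.52,-0.12,-0.0175,0,0, 1,0,0,0,0,0,0]'
python3 - <<'E'
from h import *
from bench import arm
f=arm.grab_frame("side")
im=cv2.cvtColor(f["pixels"],cv2.COLOR_RGB2BGR)[100:270,150:320]
cv2.imwrite("pics/side4.png",cv2.resize(im,None,fx=3.5,fy=3.5))
st,s=now();print(st,s['force'].round(1),s['finger_gap'],s['moment'].round(2))
E
```

```text
t: 5.7
eef_pos: [529.3, 55.0, 335.3]
eef_rot: [2.965, -0.0, 1.545]
force: [0.6, -1.2, -4.0]
finger_gap: 11.2
(array([529.59635457,  54.92348106, 335.22926604]), array([ 2.96594792e+00, -3.73095257e-05,  1.54487892e+00])) [ 0.4  0.1 -3.5] 11.219422962267126 [-0.01  0.27 -0.04]
```

View pics/side4.png

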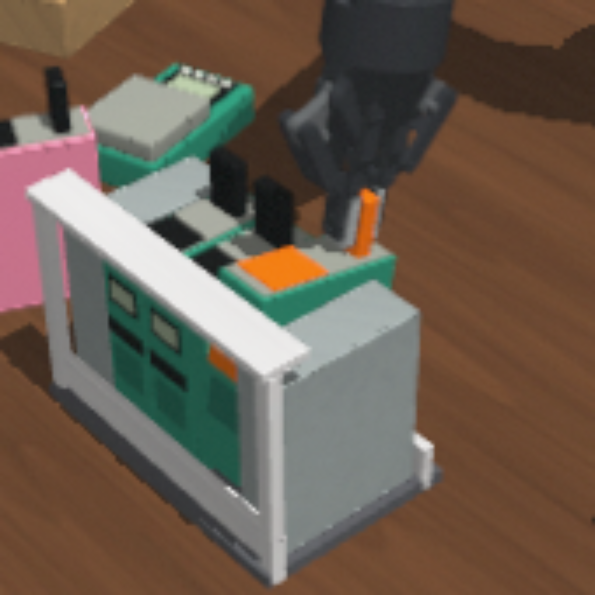

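Module tilted about 10° and clear of the rail; the neighbours and their black grips are unmoved. I'll tilt further, then draw it out along the tool axis.

```bash

python3 -m inch '[1,0,-0.5,-0.12,-0.0175,0,0, 1,0,-0.5,-0.12,-0.0175,0,0, 1,0,-0.5,-0.12,-0.0175,0,0, 1,0,-0.5,-0.14,-0.0175,0,0, 1,0,-0.5,-0.16,-0.0175,0,0, 1,0,-0.5,-0.16,-0.0175,0,0, 1,0,0,0,0,0,0]'
python3 -m inch '[1,0,0,-1,0,0,0, 1,0,0,-1,0,0,0, 1,0,0,-1,0,0,0, 1,0,0,-1,0,0,0, 1,0,0,-1,0,0,0, 1,0,0,-1,0,0,0, 1,0,0,0,0,0,0]'
python3 - <<'E'
from h import *
from bench import arm
f=arm.grab_frame("side")
im=cv2.cvtColor(f["pixels"],cv2.COLOR_RGB2BGR)[70:270,150:350]
cv2.imwrite("pics/side5.png",cv2.resize(im,None,fx=3,fy=3))
st,s=now();print(st,s['force'].round(1),s['finger_gap'],s['moment'].round(2))
E
```

```text
t: 6.45
eef_pos: [497.9, 55.8, 336.4]
eef_rot: [2.862, 0.0, 1.545]
force: [-0.2, -0.0, -3.6]
finger_gap: 11.1
t: 7.15
eef_pos: [482.6, 56.2, 396.1]
eef_rot: [2.858, -0.001, 1.545]
force: [0.0, 0.2, -2.9]
finger_gap: 11.3
(array([482.54711638,  56.20464914, 395.18958882]), array([ 2.85935161e+00, -3.44667104e-04,  1.54483043e+00])) [ 0.4  0.3 -2.7] 11.515408544169501 [ 0.01  0.64 -0.02]
```

View pics/side5.png

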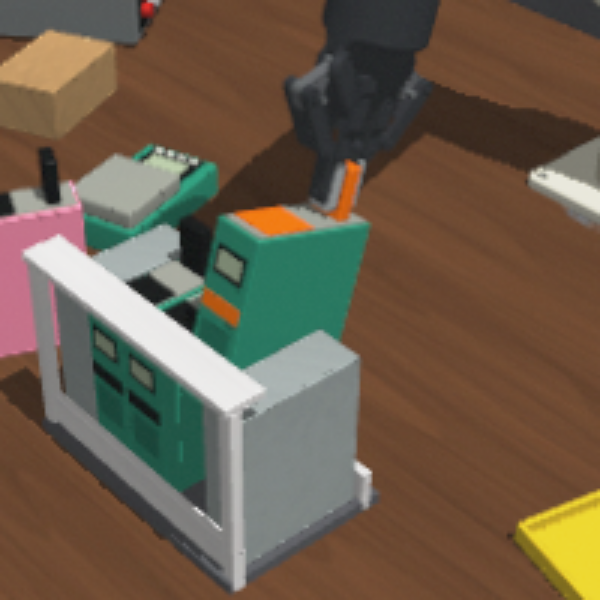

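The module is out of its slot and above the lip; both good modules are still in place. I'll back away from the rack.

```bash

python3 -m inch '[1,0,-1,-1,0,0,0, 1,0,-1.9,-1.5,0,0,0, 1,0,-1.9,-1.5,0,0,0, 1,0,-1.9,-1.5,0,0,0, 1,0,-1.9,-1.5,0,0,0, 1,0,-1.9,-1.5,0,0,0, 1,0,-1.9,-1.5,0,0,0, 1,0,-1,-1,0,0,0]'
python3 - <<'E'
from h import *
st,s=now();print(st,s['force'].round(1),s['joints'].round(2))
print(delta(st,(395.7,311.9,280),[np.pi,0,1.297]))
E
```

```text
t: 8.0
eef_pos: [321.1, 60.1, 462.9]
eef_rot: [2.862, -0.0, 1.545]
force: [0.3, 0.6, -3.1]
finger_gap: 11.3
(array([321.12036775,  60.1421401 , 462.94556502]), array([ 2.86236133e+00, -1.86334879e-05,  1.54514459e+00])) [ 0.3  0.6 -3.1] [ 0.21 -0.26 -0.36  1.2  -0.06  1.8 ]
(array([25.36,  5.78,  4.56]), array([ 0.278, -0.035,  0.247]), array([395.7, 311.9, 435. ]))
```

```bash

python3 -m inch '[1,0,1,0,0.04,0,0, 1,0,1.5,0,0.07,0,0, 1,0,1.5,0,0.07,0,0, 1,0,1,0,0.06,0,0, 1,0,0,0,0.04,0,0, 1,0,0,0,0,0,0.08, 1,0,0,0,0,0,0.08, 1,0,0,0,0,0,0.08]'
python3 - <<'E'
from h import *
st,s=now();print(st,s['force'].round(1),s['joints'].round(2))
print(delta(st,(395.7,311.9,280),[np.pi,0,1.297]))
E
```

```text
t: 8.8
eef_pos: [372.5, 59.1, 472.5]
eef_rot: [3.141, 0.0, 1.301]
force: [0.4, 0.6, -3.3]
finger_gap: 11.5
(array([372.54024451,  59.06058566, 472.50312218]), array([3.14107797e+00, 1.15707601e-05, 1.30143407e+00])) [ 0.4  0.6 -3.3] [ 0.16 -0.03 -0.12  1.47 -0.    2.  ]
(array([24.99, -4.5 ,  3.75]), array([0.001, 0.   , 0.004]), array([395.7, 311.9, 435. ]))
```

```bash

python3 -m inch '[1,2,-0.4,0.2,0,0,0.004, 1,3.5,-0.6,0.5,0,0,0, 1,4,-0.7,0.6,0,0,0, 1,4,-0.7,0.6,0,0,0, 1,4,-0.7,0.6,0,0,0, 1,3.5,-0.6,0.6,0,0,0, 1,2.5,-0.5,0.4,0,0,0, 1,1.5,-0.3,0.2,0,0,0]'
python3 -m inch '[1,0,0,1.5,0,0,0, 1,0,0,2.5,0,0,0, 1,0,0,2.5,0,0,0, 1,0,0,1.5,0,0,0, 1,0,0,0,0,0,0, 1,0,0,0,0,0,0]'
python3 - <<'E'
from h import *
from bench import arm
for n in("side","top"):
    f=arm.grab_frame(n); pickle.dump(f,open(f"pics/{n}6.pkl","wb"))
    im=cv2.cvtColor(f["pixels"],cv2.COLOR_RGB2BGR)
    im=im[80:290,260:470] if n=="side" else im[120:300,60:320]
    cv2.imwrite(f"pics/{n}6.png",cv2.resize(im,None,fx=3,fy=3,interpolation=cv2.INTER_NEAREST))
st,s=now();print(st,s['force'].round(1),s['joints'].round(2),s['moment'].round(2))
print(delta(st,(395.7,311.9,170),[np.pi,0,1.297]))
E
```

```text
t: 9.6
eef_pos: [395.4, 314.1, 434.7]
eef_rot: [-3.141, 0.0, 1.303]
force: [-0.0, -1.3, -2.9]
finger_gap: 11.1
t: 10.2
eef_pos: [395.6, 311.8, 356.0]
eef_rot: [3.141, 0.0, 1.3]
force: [-0.2, -0.7, -3.9]
finger_gap: 11.0
(array([395.94840476, 312.1324175 , 357.04102014]), array([ 3.13984278e+00, -2.10357528e-03,  1.30038108e+00])) [ 0.3 -0.3 -3.4] [ 0.67  0.27 -0.08  1.22 -0.    2.51] [ 0.04  0.08 -0.03]
(array([-0.04, -0.02,  3.2 ]), array([ 0.002, -0.002,  0.003]), array([395.7, 311.9, 325. ]))
```

View pics/side6.png

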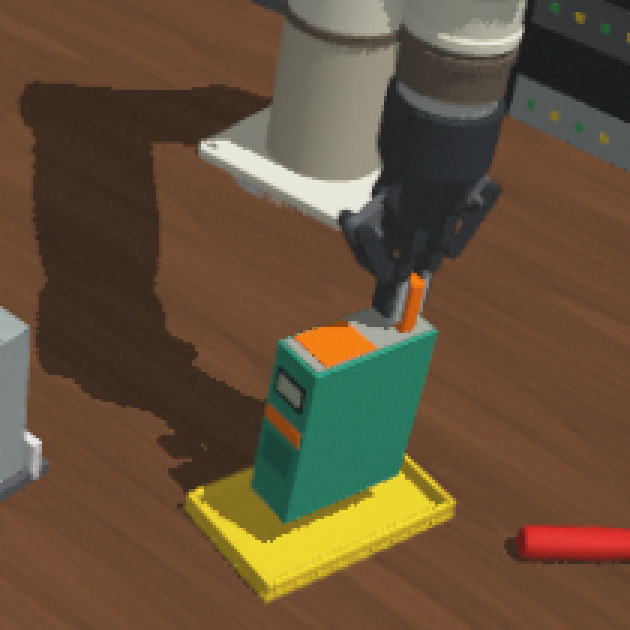

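View pics/top6.png

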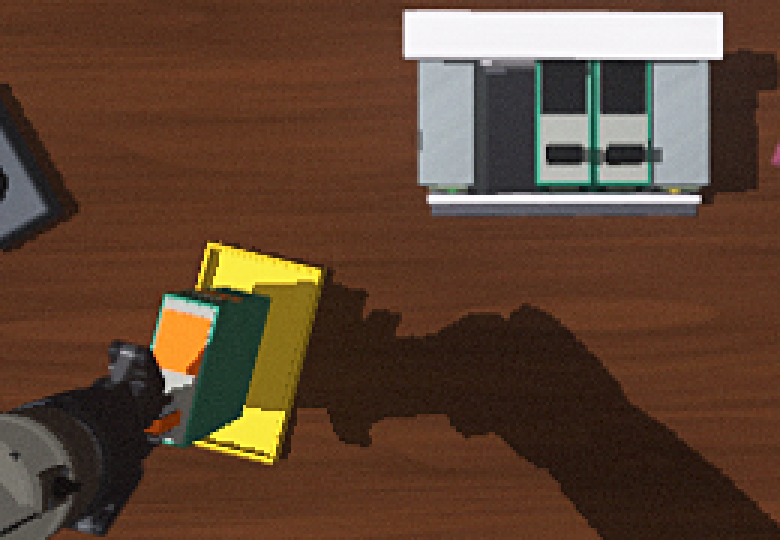

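The side view shows the module hanging over the tray. Its visible lower corners are at crop (291,520) and (401,468). The top view shows both black-grip modules in place. I'll check the tilt and centring from the corners.

```bash
python3 - <<'E'
from h import *
g=pickle.load(open("pics/side6.pkl","rb"));t=pickle.load(open("pics/top6.pkl","rb"))
s=lambda *p:[(x/3+260-.5,y/3+80-.5) for x,y in p]
c=lambda *p:[(x/3+60-.5,y/3+120-.5) for x,y in p]
a=onplane(g,s((324,377),(437,332),(280,342)),177);b=onplane(g,s((291,521),(401,470),(254,487)),37)
print("top rear-left, front-left, rear-right",a.round(1).tolist());print("bottom",b.round(1).tolist())
r=R.from_euler('z',-.274)
for x,y in((55,22),(-55,22),(55,-22)): print((np.array([427.5,303,0])+r.apply([x,y,0])).round(1))
print(onplane(t,c((163,295),(271,295)[:2],(152,347)),177).round(1).tolist())
E
```

```text
top rear-left, front-left, rear-right [[484.4, 313.7, 177.0], [385.3, 339.8, 177.0], [476.8, 271.2, 177.0]]
bottom [[481.0, 311.1, 37.0], [376.1, 337.1, 37.0], [473.2, 270.6, 37.0]]
[486.4 309.3   0. ]
[380.5 339.1   0. ]
[474.5 266.9   0. ]
[[486.3, 310.8, 177.0], [484.0, 230.4, 177.0], [447.8, 319.9, 177.0]]
```

Corners agree with the planned spot within about 4 mm, with a sag of about 1–2°. I'll lower gently.

```bash

python3 -m inch '[1,0,0,0.8,0,0,0, 1,0,0,0.8,0,0,0, 1,0,0,0.6,0,0,0, 1,0,0,0.3,0,0,0, 1,0,0,0.2,0,0,0, 1,0,0,0,0,0,0]'
python3 -m inch '[1,0,0,0.1,0,0,0, 1,0,0,0.1,0,0,0, 1,0,0,0,0,0,0]'
python3 -c "
from h import *
st,s=now();print(st,s['force'].round(1),s['moment'].round(2))"
```

```text
t: 10.9
eef_pos: [395.3, 312.0, 328.3]
eef_rot: [-3.141, 0.001, 1.301]
force: [-0.3, -0.5, -3.2]
finger_gap: 11.2
t: 11.2
eef_pos: [395.4, 312.0, 326.6]
eef_rot: [3.141, -0.0, 1.301]
force: [-0.2, -0.7, -3.9]
finger_gap: 11.4
(array([395.39265183, 311.9931196 , 326.64857309]), array([ 3.14149198e+00, -7.30348133e-05,  1.30083315e+00])) [-0.2 -0.7 -3.9] [0.05 0.17 0.02]
```

```bash

python3 -m inch '[1,0,0,0.1,0,0,0, 1,0,0,0,0,0,0]'
python3 -m inch '[1,0,0,0.1,0,0,0, 1,0,0,0,0,0,0]'
python3 -m inch '[1,0,0,0.1,0,0,0, 1,0,0,0,0,0,0]'
```

```text
t: 11.4
eef_pos: [395.3, 312.0, 325.6]
eef_rot: [-3.142, 0.0, 1.301]
force: [-0.4, -0.6, -2.4]
finger_gap: 11.2
t: 11.6
eef_pos: [395.3, 312.1, 325.0]
eef_rot: [3.141, -0.0, 1.301]
force: [-1.2, -0.1, -1.4]
finger_gap: 11.1
t: 11.8
eef_pos: [395.2, 312.1, 324.9]
eef_rot: [3.141, -0.001, 1.301]
force: [-3.4, -0.8, 5.1]
finger_gap: 11.2
```

Contact felt (the force rose from -3 to +5 N). Releasing.

```bash

python3 -m inch '[0.85,0,0,0,0,0,0, 0.7,0,0,0,0,0,0, 0.5,0,0,0,0,0,0, 0.4,0,0,0,0,0,0, 0.4,0,0,0,0,0,0]' 
python3 - <<'E'
from h import *
from bench import arm
f=arm.grab_frame("side")
im=cv2.cvtColor(f["pixels"],cv2.COLOR_RGB2BGR)[80:290,260:470]
cv2.imwrite("pics/side7.png",cv2.resize(im,None,fx=3,fy=3,interpolation=cv2.INTER_NEAREST))
st,s=now();print(s['force'].round(1),s['finger_gap'])
E
```

```text
t: 12.3
eef_pos: [395.5, 312.0, 323.6]
eef_rot: [3.141, -0.0, 1.301]
force: [-0.5, -0.6, -0.2]
finger_gap: 51.4
[-0.4  0.2 -0.3] 51.38408336047276
```

View pics/side7.png

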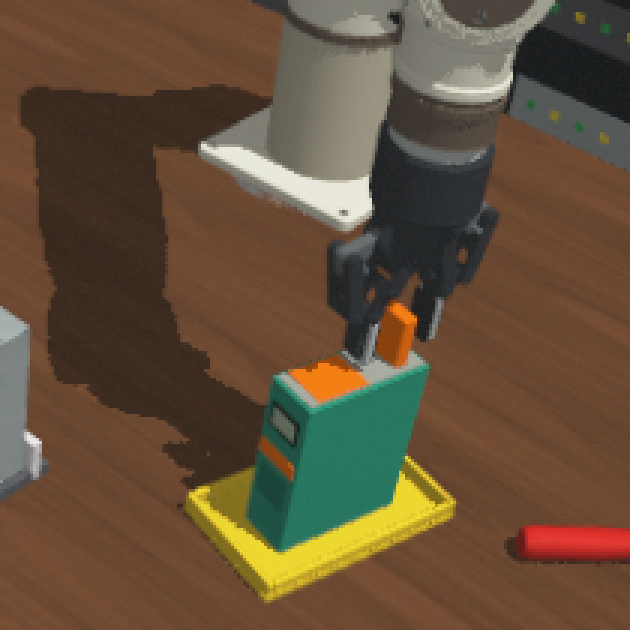

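The module stands upright and the jaws are clear of the grip. I'll retreat straight up, then aside.

```bash

python3 -m inch '[0.4,0,0,-1,0,0,0, 0.4,0,0,-2,0,0,0, 0.4,0,0,-3,0,0,0, 0.4,0,0,-3,0,0,0, 0.4,0,0,-3,0,0,0, 0.4,-3,0,-1,0,0,0, 0.4,-4,0,0,0,0,0, 0.4,-4,0,0,0,0,0]' 
python3 -m inch '[0.4,-4,0,0,0,0,0, 0.4,-4,0,0,0,0,0, 0.4,-4,0,0,0,0,0, 0.4,-3,0,0,0,0,0, 0.4,0,0,0,0,0,0, 0.4,0,0,0,0,0,0]'
python3 - <<'E'
from h import *
from bench import arm
for n in("side","top"):
    f=arm.grab_frame(n); pickle.dump(f,open(f"pics/{n}8.pkl","wb"))
    im=cv2.cvtColor(f["pixels"],cv2.COLOR_RGB2BGR)
    im=im[130:290,150:420] if n=="side" else im[110:300,80:340]
    cv2.imwrite(f"pics/{n}8.png",cv2.resize(im,None,fx=2.96 if n=="side" else 3,fy=2.96 if n=="side" else 3,interpolation=cv2.INTER_NEAREST))
E
```

```text
t: 13.15
eef_pos: [365.6, 205.2, 454.8]
eef_rot: [3.14, -0.001, 1.302]
force: [0.3, 0.9, -0.0]
finger_gap: 51.4
t: 13.75
eef_pos: [325.9, 60.9, 454.5]
eef_rot: [3.14, -0.001, 1.299]
force: [0.2, 0.1, 0.9]
finger_gap: 50.9
```

View pics/side8.png

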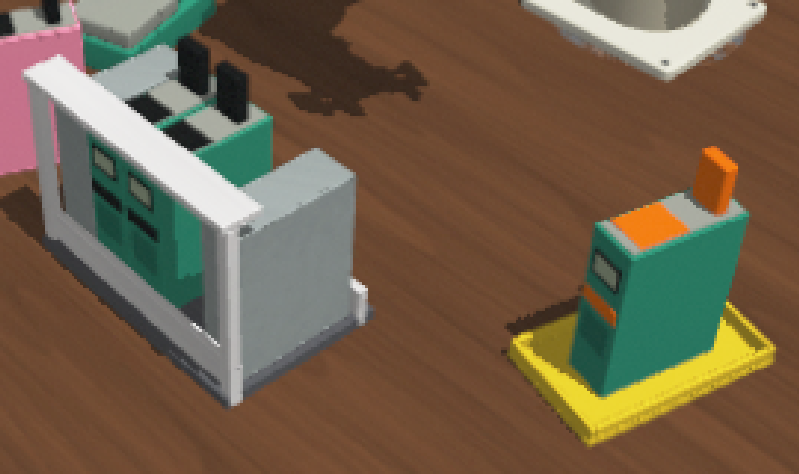

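View pics/top8.png

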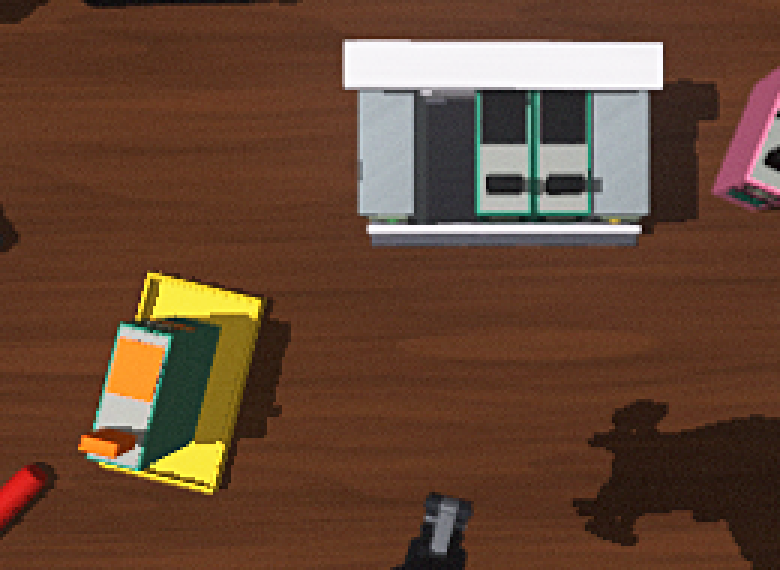

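```bash
python3 - <<'E'
from h import *
t=pickle.load(open("pics/top8.pkl","rb"));g=pickle.load(open("pics/side8.pkl","rb"))
c=lambda *p:[(x/3+80-.5,y/3+110-.5) for x,y in p]
s=lambda *p:[(x/2.96+150-.5,y/2.96+130-.5) for x,y in p]
w=onplane(t,c((120,322),(172,333),(145,470),(92,456)),145);print("top",w.round(1).tolist(),w.mean(0).round(1))
a=onplane(g,s((630,256),(749,212),(596,224)),145);b=onplane(g,s((605,397),(714,348),(571,362)),5)
print(a.round(1).tolist());print(b.round(1).tolist())
for q in(a,b): print("centre est",((q[1]+q[2])/2).round(1),np.degrees(np.arctan2(*(q[0]-q[1])[1::-1])).round(1))
E
```

```text
top [[487.1, 309.8, 145.0], [477.4, 269.7, 145.0], [371.8, 293.3, 145.0], [383.9, 334.0, 145.0]] [430.1 301.7 145. ]
[[485.0, 307.8, 145.0], [381.9, 339.0, 145.0], [475.4, 270.9, 145.0]]
[[482.4, 311.4, 5.0], [378.0, 339.5, 5.0], [472.5, 270.7, 5.0]]
centre est [428.7 305.  145. ] -16.8
centre est [425.3 305.1   5. ] -15.1
```

The module centre measures about (428, 304) and the tray centre (427.5, 303). It stands upright and the robot is clear, so I'm handing in.

```bash
python3 -c "
from bench import arm
print(arm.job_done(), arm.state()['t'])"
```

```text
the job is handed in; nothing more can be done
the job is handed in; nothing more can be done
```

The spent module with the orange grip now stands upright in the middle of the yellow tray, and the job is handed in. I pinched it by its grip, tilted its top about 16° towards the robot, drew it out over the front lip and set it down. It took about 14 s of the 42 s limit.

- **Placement:** the last pictures put the module's centre at about (428, 304) mm, against a tray centre of (427.5, 303). The two views differ by about 3–5 mm. Its direction matches the tray's to within about 1.5°.
- **Uprightness:** top and bottom corners in the side view agree to within about 4 mm. While hanging it had sagged an estimated 1–2°, and it looked level after release.
- **Good modules:** both modules with black grips look unmoved in the rack pictures. I checked this by eye and did not measure them.
- **Forces:** every wrist force reading was below about 10 N.
- **Failed checks:** none, and the robot was well clear at hand-in.

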